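# Close up the filter unit: shut the flap, key the bayonet cap and hold it home

## Robot

A 6-joint arm with a two-finger parallel gripper is mounted at the origin on a cart in front of the work surface, level with it; the furniture and walls round the work are solid. World frame = base frame: x ahead of the robot, y to its left, z up, the work surface at z = 0. Lengths are in m, angles in rad, forces in N, time in s.
With the tool pointing down it reaches from about 0.325 to 1 m from the base axis. Payload 5.1 kg.
Tool frame: the origin (TCP) lies midway between the tips of the shut fingers; the grasp point (between the pads) lies 19 mm behind it; z points along the fingers, y is the line along which they close (so a half turn about z gives the same grasp; the last joint's range is limited). The gripper opens to 85 mm and grips with 20 to 120 N. Pads are 22 mm wide; open, the fingers measure 114 mm over their backs; the gripper's body (76 mm by 85 mm) begins 54 mm behind the grasp point. The pads swing forward as they close: fully open they stand 13 mm farther back than shut.
Start: joints at [1.105, 0.124, 1.65, -0, 1.367, -0.083], TCP at [0.243, 0.603, 0.231] pointing down, gripper open.
Joint ranges: [-2.61, 2.61], [-1.02, 2.33], [0.03, 2.71], [-1.35, 4.49], [0.32, 2.68], [-2.91, 2.91]. Speed limits (rad/s): [2.57, 2.57, 3.14, 3.14, 3.14, 3.14].

## Interface

Orientations are given as a unit quaternion [w, x, y, z].
In Python, from station import monitor, get_image, manip gives the robot as it stands. The module is installed in compiled form; this text tells all that it offers.
- The arm moves only by the tool carry_out, never from a script. Its argument "motion" is a list of rows, each an object of numbers: "fingers": the opening, from 0 (shut) to 1 (fully open); "x", "y", "z": the shift along the tool's x, y, z in units of 40 mm (1.0 is 40 mm); "ax", "ay", "az": the turn, a rotation vector about the tool's x, y, z in degrees. A call has 1 to 12 rows; each row shifts and turns the commanded pose from where the row before left it, along the tool's axes as they then stand; what a row does not reach is not made up. A row lasts 1/12 s, in which the tool goes at most 41.7 mm and 7.16 degrees, less where a joint would pass 70% of its speed; a pose out of reach is approached as far as the arm can. A call is refused whole if a number of a shift passes 1 or a number of a turn 7.16, either way. A call with a gripper value outside its range is refused whole. The fingers move at their own pace and stop on an object; "squeeze" is the grip in N (left out, the last holds). Time passes only in rows, so rows that do not move let the fingers close. It gives the time, the measured TCP pose, the force, the opening and the grip force at its end, in the units of the state.
- monitor.state(): the state, without advancing time (a new reading comes with each control period).
- get_image(name): name is "side" or "top" or "wrist"; returns a dict with "img" (420x560x3 uint8, blue, green, red), "intrinsics" (3x3 intrinsics, pixels), "k1" (the pictures are not rectified: a ray, as slopes to the right and down, at radius r is drawn at 1 + k1 r^2 times it, then the intrinsics apply), "cam_to_world" (4x4, takes a point from camera to world coordinates). Camera axes: x right, y down, z forward; pixel columns grow to the right and rows downward; lengths in m; the calibration is good to about 2 mm. A picture is of the moment at which its call begins. There is no depth.
- manip.job_done(): hands the job in; it is judged then, once.
The state is a dict: "time": time; "qpos": joint angles; "qd": joint speeds; "tau": joint torques, N m; "tcp_pos": TCP position; "orientation": TCP orientation; "contact_force": force on the tool from outside, world axes, zero at the start; "moment": the same for the moment, N m; "opening": opening from 0.0 (shut) to 1.0 (fully open); "finger_force": force on a finger pad.
Only numpy, scipy, OpenCV 4.12 (cv2) and the standard library are available. Lean on these libraries where they do the work, as an engineer would, in place of code of your own. Each camera call takes 0.05 s, during which the arm holds its last target. There are 200 camera calls.

## Task

Close up the filter unit on the bench: first swing its inspection flap fully shut, so that the tab at its free edge sinks behind the front rim. Then turn the knurled cap, which stands loosely on its spigot, until its hidden keyways slip over the pins, push it fully home against its spring, level on the block, and finish while still holding it pushed home so that the locking clip can be fitted. Leave the other things on the bench where they are.

Things in the scene. Friction and masses are not known exactly. Their poses are not given: they have to be found in the camera images.
- cap_seat (a point): Point on the grey filter unit (fixed to the bench; block with a 150 x 276 mm foot plate): centre of the flat seat for the cap's lower rim, in the block's top face, 50 mm above the bench. x axis to the back of the unit (pipe stub, flap hinge), y along the unit toward the flap, z up.
- cap_centre (a point): Centre (half-way up, on the axis) of the loose knurled aluminium cap, an upright closed cylinder 58 mm in diameter, 56 mm high, 0.15 kg; z is its axis. It stands over a spigot, on three hidden pins, with 1 mm side play: this point is 40 mm above cap_seat at the start and 28 mm above it when home.
- cap_rim (a point): Centre of the cap's lower rim, 12 mm above cap_seat at the start. Inside are three equal keyways 120 degrees apart; where they and the pins lie cannot be seen or told from any frame. At the start they line up after a clockwise turn (seen from above) of 20 to 75 degrees, each time over a span of about 16 degrees of turn.
- cap_top (a point): Centre of the cap's flat top, 68 mm above cap_seat at the start, 56 mm when home. Not lined up, a downward push meets the rigid pins within 1 mm; lined up, the cap goes down 12 mm against a spring that needs about 3 N at first and 8 N when home, and that lifts the cap again by about 11 mm if let go.
- flap (a joint): Hinge angle of the flap in rad: 0 fully shut (stop), grows as the flap opens upward; starts 0.6 to 1.1. A stiff hinge: it stays where it is left and needs only a few newtons.
- flap_edge (a point): Middle of the free edge of the aluminium inspection flap, on its outer face. The flap is a plate 112 mm from hinge to free edge, 106 mm wide and 4 mm thick, beside the cap; its free edge is at the front of the unit, with a tab under it. Shut, the outer face lies 54 mm above the bench. Its frame turns with the flap: x from free edge to hinge, z out of the outer face.
- flap_hinge (a point): Middle of the flap's hinge axis, at the back of the unit, 53 mm above the bench, 113 mm from the free edge; the axis runs along the unit's y.
- red_carton: Bystander: red carton 69 x 105 x 42 mm; origin at the centre of its underside.
- tie_rod_end: Bystander: steel tie rod end 75 x 129 x 38 mm; origin at the centre of its underside.
- ball_bearing: Bystander: ball bearing 52 mm across, 12 mm high; origin at the centre of its underside.
Things that resemble listed ones, but are neither listed nor needed, are in the scene too. Leave any black look-alike of the part that bears cap_centre alone.

How it is judged:
On the way, in this order (a step that is already met when the one before it is completed fails the run):
1. the flap is swung shut (value of joint flap below 0.05 rad), for 0.2 s.
2. the cap's keyways have slipped over the pins (z of cap_centre in the frame of cap_seat below 0.036 m and horizontal distance between cap_centre and cap_seat below 0.004 m and angle between cap_centre's own z axis and vertical below 0.12 rad), for 0.1 s.
At the end, for the whole second after the job is handed in: The flap is shut (within 0.05 rad), and the robot is holding the cap (more than 3 N) pushed home on the seat: its rim within 3 mm of the seat, centred within 4 mm, upright within 0.06 rad and still (value of joint flap below 0.05 rad and z of cap_centre in the frame of cap_seat below 0.031 m and horizontal distance between cap_centre and cap_seat below 0.004 m and angle between cap_centre's own z axis and vertical below 0.06 rad and linear speed of cap below 0.02 m/s and contact force between any of the fingers, the arm and cap above 3 N); the arm keeps its last pose, push and grip.
It fails at once if a bystander was moved more than 20 mm (distance of any of red_carton, tie_rod_end, ball_bearing from where it was at the start of the episode above 0.02 m).
It also fails if it takes over 61 s, if anything falls off the work surface, if the arm or the gripper's body presses on something with over 40 N, if the wrist force passes 120 N, or if a joint passes its speed limit or range.

## Working session

There is one attempt and no reset: what is moved stays moved. The work goes in short steps, Python scripts to look and compute and a tool call to move; the robot and the scene stay as the last step left them, time stands still between calls to the robot, and variables do not carry over. Pictures are saved under pics/ and viewed, at most 10 in all, crops included, and the job is handed in when it is done.

Besides the shell and the picture viewer there is one more tool, called by a JSON object that holds its "fn" and its "kwargs", one argument or row to a line. carry_out: Moves the arm, as the interface text tells. Its arguments: {"type":"object","properties":{"motion":{"type":"array"},"squeeze":{"type":"number"}},"required":["motion"]}

```bash
mkdir -p pics
cat > h.py <<'E'
import numpy as np, cv2, json
from station import monitor, get_image, manip
from scipy.spatial.transform import Rotation as R
def grab(n, out):
    d=get_image(n); cv2.imwrite(f'pics/{out}.png',d['img'])
    np.savez(f'pics/{out}.npz',**{k:np.array(v) for k,v in d.items()}); return d
def load(out): return dict(np.load(f'pics/{out}.npz'))
def ray(d,u,v):
    K=d['intrinsics'];p=np.array([(u-K[0,2])/K[0,0],(v-K[1,2])/K[1,1]]);q=p.copy()
    for _ in range(30): q=p/(1+d['k1']*(q@q))
    T=d['cam_to_world'];return T[:3,3],T[:3,:3]@np.array([q[0],q[1],1])
def onz(d,u,v,z):
    o,r=ray(d,u,v);return o+r*(z-o[2])/r[2]
def proj(d,P):
    T=np.linalg.inv(d['cam_to_world']);c=T[:3,:3]@np.array(P)+T[:3,3];q=c[:2]/c[2]
    q=q*(1+d['k1']*(q@q));K=d['intrinsics'];return np.array([K[0,0]*q[0]+K[0,2],K[1,1]*q[1]+K[1,2]])
E
python3 -c "
from h import *
a=grab('top','top0');b=grab('side','side0')
for d in(a,b): print(d['cam_to_world'].round(3),d['intrinsics'].round(1),d['k1'])
print(monitor.state())"
```

```text
[[-2.200e-02 -9.730e-01  2.300e-01  3.050e-01]
 [-1.000e+00  2.200e-02 -6.000e-03  3.100e-02]
 [ 1.000e-03 -2.300e-01 -9.730e-01  1.255e+00]
 [ 0.000e+00  0.000e+00  0.000e+00  1.000e+00]] [[383.6   0.  278.6]
 [  0.  383.6 212.4]
 [  0.    0.    1. ]] -0.005585614365756576
[[ 0.951 -0.151  0.27   0.273]
 [-0.308 -0.387  0.869 -0.945]
 [-0.027 -0.91  -0.414  0.571]
 [ 0.     0.     0.     1.   ]] [[415.4   0.  283.7]
 [  0.  415.4 209.1]
 [  0.    0.    1. ]] -0.018874210108025504
{'time': 0.1, 'qpos': array([ 1.10537519e+00,  1.24428316e-01,  1.65154575e+00,  3.11188581e-05,
        1.36750789e+00, -8.26231316e-02]), 'qd': array([ 0.00196583, -0.00327616, -0.00397138,  0.00214838,  0.00197045,
       -0.00048418]), 'tau': array([ 6.04852703e-04, -4.24925888e+01, -3.66654861e+01, -5.88346984e-05,
        3.86692860e-03, -1.67471217e-05]), 'tcp_pos': array([0.24256882, 0.60244275, 0.23017852]), 'orientation': array([-2.70296386e-04,  1.90235549e-01,  9.81738022e-01, -9.05286405e-04]), 'contact_force': array([-0.08043025,  0.5088362 , -0.54746862]), 'moment': array([ 0.04194942,  0.0123466 , -0.0318627 ]), 'finger_force': 0.0, 'opening': 0.9990822585086946}
```

View pics/top0.png

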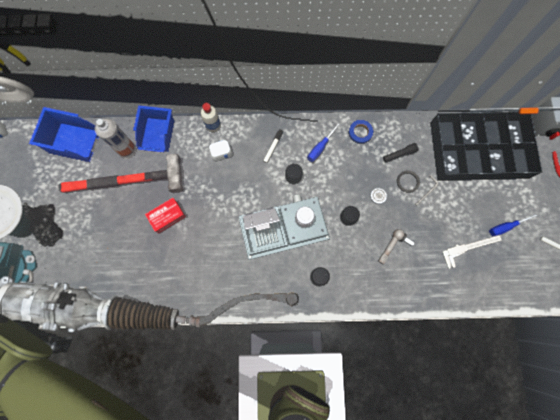

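View pics/side0.png

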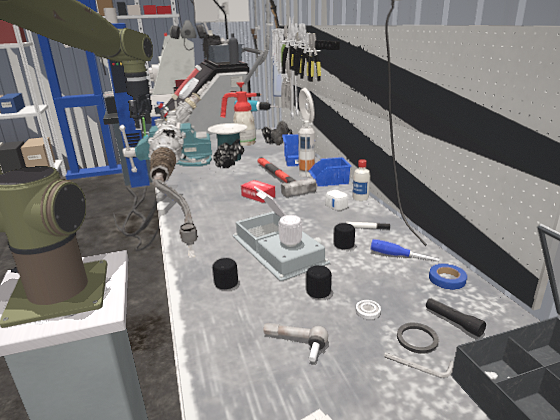

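The candidates for the cap are the pale aluminium cylinder at top (305,216) / side (290,230), and three black look-alikes at top (294,173), (350,215), (320,276). I choose the pale one on the grey unit. The flap is the plate at top (262,217). One close crop will check this.

```bash
python3 -c "
from h import *
a=cv2.imread('pics/top0.png')[185:270,230:340];b=cv2.imread('pics/side0.png')[170:285,225:335]
a=cv2.resize(a,None,fx=3.6,fy=3.6,interpolation=3);b=cv2.resize(b,None,fx=3.6,fy=3.6,interpolation=3)
h=max(a.shape[0],b.shape[0]);c=np.zeros((h,a.shape[1]+b.shape[1],3),np.uint8);c[:a.shape[0],:a.shape[1]]=a;c[:b.shape[0],a.shape[1]:]=b
cv2.imwrite('pics/crop0.png',c);print(a.shape,b.shape)"
```

```text
(306, 396, 3) (414, 396, 3)
```

View pics/crop0.png

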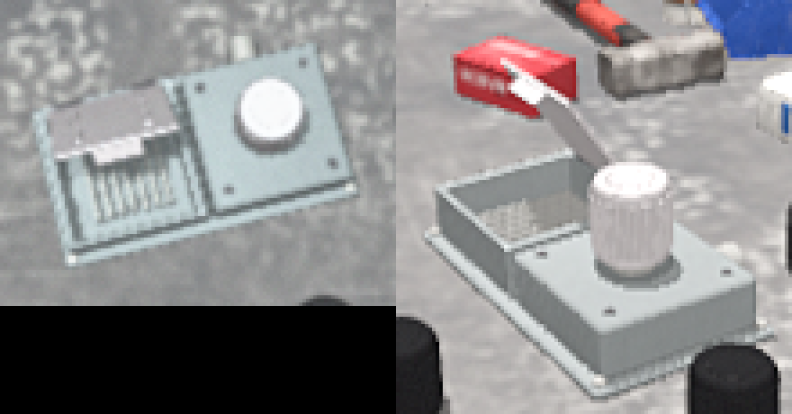

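The crop confirms it. The pale knurled cap's top is at top-view (305.6,214.7). The flap stands open at the left, with its free edge from (244.4,228.6) to (280,222.5) and a tab below it. The foot plate's front corners are at (248.9,258.6) and (329.4,239.7).

```bash
python3 -c "
from h import *
d=load('top0');s=load('side0')
cap=onz(d,305.6,214.7,.118);print('cap',cap)
# side: cap top centre crop (632,180)
o1,r1=ray(d,305.6,214.7);o2,r2=ray(s,225+(632-396)/3.6,170+180/3.6)
A=np.stack([r1,-r2],1);t=np.linalg.lstsq(A,o2-o1,rcond=None)[0];print(o1+r1*t[0],o2+r2*t[1])
f1=onz(d,248.9,258.6,.005);f2=onz(d,329.4,239.7,.005);print(f1,f2,np.linalg.norm(f1-f2))
v=(f1-f2)/np.linalg.norm(f1-f2);yaw=np.arctan2(-v[0],v[1]);print('yaw',yaw)
ux=np.array([np.cos(yaw),np.sin(yaw),0]);uy=np.array([-np.sin(yaw),np.cos(yaw),0])
# foot plate back-right corner
for u in [(230+317/3.6,185+42/3.6),(230+358/3.6,185+197/3.6),(248.9,258.6),(230+200/3.6,185+140/3.6)]:
  p=onz(d,*u,.05 if u[0]<310 else .05); print('unit frame rel cap',(p-cap)@ux,(p-cap)@uy)
# flap edge candidates: for hinge x xh, angle th: match
m1,m2=(244.4,228.6),(280,222.5)
for th in np.arange(.6,1.15,.1):
  z=.053+.113*np.sin(th)
  a=onz(d,*m1,z);b=onz(d,*m2,z);m=(a+b)/2-cap
  print(th.round(1),z.round(3),'mid',m@ux,m@uy,'w',np.linalg.norm(a-b),'hinge x',m@ux+.113*np.cos(th), proj(s,(a+b)/2))
st=monitor.state();print(R.from_quat(np.roll(st['orientation'],-1)).as_matrix().round(3))
"
```

```text
cap [ 0.56422116 -0.05886945  0.118     ]
[ 0.56471711 -0.05904049  0.11582732] [ 0.56524257 -0.05914775  0.11595571]
[0.44758144 0.12241326 0.005     ] [ 0.50385732 -0.14286935  0.005     ] 0.27118598265859734
yaw 0.20903670097839766
unit frame rel cap 0.06324132480248988 -0.06276491954040961
unit frame rel cap -0.08229941519938855 -0.06216481206776979
unit frame rel cap -0.08219815839312429 0.19937469072059488
unit frame rel cap -0.0005008093102729185 0.0614760196697821
0.6 0.117 mid -0.002324865547655013 0.13573365443144325 w 0.1090802439135349 hinge x 0.09093805893713865 [264.20711844 201.80872285]
0.7 0.126 mid -0.0041655058199996575 0.13577824825149268 w 0.10821822447749684 hinge x 0.08226166134314755 [263.45195091 198.94387792]
0.8 0.134 mid -0.005857257368429928 0.1358192348936153 w 0.10742593348093157 hinge x 0.07287060078779978 [262.7526259  196.29076573]
0.9 0.142 mid -0.007383216770692302 0.1358562048328314 w 0.1067112872335801 hinge x 0.06285870964389279 [262.11748354 193.88105544]
1.0 0.148 mid -0.008728137144854587 0.13588878867772894 w 0.10608142624451534 hinge x 0.0523260234182452 [261.55424096 191.74405466]
1.1 0.154 mid -0.009878580491109675 0.13591666086130047 w 0.1055426438765357 hinge x 0.04137778122998058 [261.06985562 189.9061893 ]
[[-0.928  0.374 -0.001]
 [ 0.374  0.928 -0.002]
 [ 0.    -0.002 -1.   ]]
```

{"fn": "carry_out", "kwargs": {
  "motion": [
    {"fingers":0,"x":-0.76,"y":-0.57},
    {"x":-0.76,"y":-0.57},
    {"x":-0.76,"y":-0.57},
    {"x":-0.76,"y":-0.57},
    {"x":-0.76,"y":-0.57},
    {"x":-0.76,"y":-0.57},
    {"x":-0.76,"y":-0.57},
    {"x":-0.76,"y":-0.57},
    {"x":-0.76,"y":-0.57},
    {"x":-0.76,"y":-0.57},
    {"x":-0.76,"y":-0.57},
    {"x":-0.76,"y":-0.57}
  ]
}}

```text
invalid input at $.motion[0]: expected keys fingers, x, y, z, ax, ay, az
```

{"fn": "carry_out", "kwargs": {
  "motion": [
    {"fingers":0,"x":-0.76,"y":-0.57},
    {"x":-0.76,"y":-0.57},
    {"x":-0.76,"y":-0.57},
    {"x":-0.76,"y":-0.57},
    {"az":-7},
    {"az":-7},
    {"az":-7},
    {"az":-7},
    {"az":-6},
    {}
  ]
}}

```text
invalid input at $.motion[0]: expected keys fingers, x, y, z, ax, ay, az
```

```bash
cat >> h.py <<'E'
cap=np.array([.5645,-.059,0]);yaw=.209
U=np.array([[np.cos(yaw),-np.sin(yaw),0],[np.sin(yaw),np.cos(yaw),0],[0,0,1]])
def rep():
    s=monitor.state();M=R.from_quat(np.roll(s['orientation'],-1)).as_matrix()
    print('t',s['time'],'tcp',s['tcp_pos'].round(4),'unit',((s['tcp_pos']-cap)@U).round(4),'F',s['contact_force'].round(1),'q6',s['qpos'][5].round(2),'op',round(s['opening'],3),'ff',round(s['finger_force'],1))
    print('tool axes in unit',(U.T@M).round(3).tolist());return s,M
E
python3 -c "
from h import *
rep();grab('wrist','w1')"
```

```text
t 0.1 tcp [0.2426 0.6024 0.2302] unit [-0.1777  0.7138  0.2302] F [-0.1  0.5 -0.5] q6 -0.08 op 0.999 ff 0.0
tool axes in unit [[-0.83, 0.558, -0.001], [0.558, 0.83, -0.001], [0.0, -0.002, -1.0]]
```

View pics/w1.png

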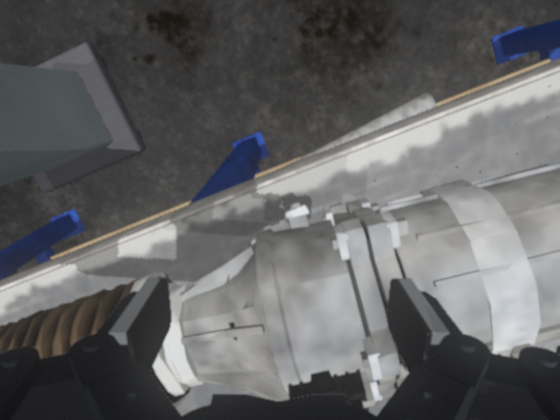

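The wrist view shows the gripper open above a grey machine and shaft; the unit is not in view yet. All keys are required in each row, so I'm resending, with a slight lift at the start.

{"fn": "carry_out", "kwargs": {
  "motion": [
    {"fingers":0,"x":-0.76,"y":-0.57,"z":-0.25,"ax":0,"ay":0,"az":0},
    {"fingers":0,"x":-0.76,"y":-0.57,"z":-0.25,"ax":0,"ay":0,"az":0},
    {"fingers":0,"x":-0.76,"y":-0.57,"z":0,"ax":0,"ay":0,"az":0},
    {"fingers":0,"x":-0.76,"y":-0.57,"z":0,"ax":0,"ay":0,"az":0},
    {"fingers":0,"x":-0.76,"y":-0.57,"z":0,"ax":0,"ay":0,"az":0},
    {"fingers":0,"x":-0.76,"y":-0.57,"z":0,"ax":0,"ay":0,"az":0},
    {"fingers":0,"x":-0.76,"y":-0.57,"z":0,"ax":0,"ay":0,"az":0},
    {"fingers":0,"x":-0.76,"y":-0.57,"z":0,"ax":0,"ay":0,"az":0},
    {"fingers":0,"x":-0.76,"y":-0.57,"z":0,"ax":0,"ay":0,"az":0},
    {"fingers":0,"x":-0.76,"y":-0.57,"z":0,"ax":0,"ay":0,"az":0},
    {"fingers":0,"x":-0.76,"y":-0.57,"z":0,"ax":0,"ay":0,"az":0},
    {"fingers":0,"x":-0.76,"y":-0.57,"z":0,"ax":0,"ay":0,"az":0}
  ]
}}

```text
time: 1.15
tcp_pos: [0.4794, 0.2111, 0.2512]
orientation: [-0.0, 0.19, 0.982, 0.0]
contact_force: [0.3, 1.3, -0.3]
opening: 0.001
finger_force: 0.0
```

{"fn": "carry_out", "kwargs": {
  "motion": [
    {"fingers":0,"x":-0.76,"y":-0.57,"z":0,"ax":0,"ay":0,"az":0},
    {"fingers":0,"x":-0.76,"y":-0.57,"z":0,"ax":0,"ay":0,"az":0},
    {"fingers":0,"x":-0.76,"y":-0.57,"z":0,"ax":0,"ay":0,"az":0},
    {"fingers":0,"x":0,"y":0,"z":0,"ax":0,"ay":0,"az":-7},
    {"fingers":0,"x":0,"y":0,"z":0,"ax":0,"ay":0,"az":-7},
    {"fingers":0,"x":0,"y":0,"z":0,"ax":0,"ay":0,"az":-7},
    {"fingers":0,"x":0,"y":0,"z":0,"ax":0,"ay":0,"az":-7},
    {"fingers":0,"x":0,"y":0,"z":0,"ax":0,"ay":0,"az":-6},
    {"fingers":0,"x":0,"y":0,"z":0,"ax":0,"ay":0,"az":0}
  ]
}}

```text
time: 1.9
tcp_pos: [0.5379, 0.1152, 0.2509]
orientation: [-0.0, -0.106, 0.994, -0.0]
contact_force: [-0.1, -0.5, -0.2]
opening: -0.001
finger_force: 0.0
```

```bash
python3 -c "
from h import *
rep();grab('wrist','w2')"
```

```text
t 1.9 tcp [0.5379 0.1152 0.2509] unit [0.0101 0.176  0.2509] F [-0.1 -0.5 -0.2] q6 -1.67 op -0.001 ff 0.0
tool axes in unit [[-1.0, -0.003, -0.001], [-0.003, 1.0, 0.0], [0.001, 0.0, -1.0]]
```

View pics/w2.png

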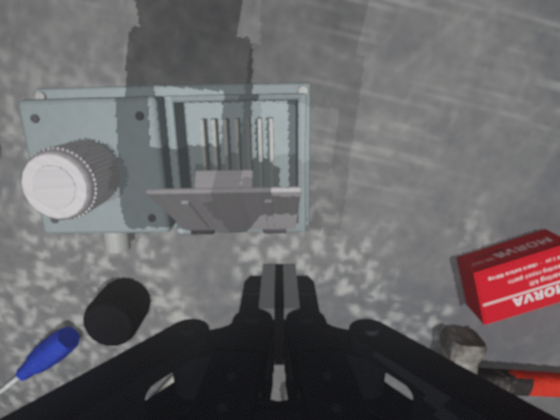

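The wrist view, with the unit aligned, shows: cap top at (58,187), flap free edge from (150,191) to (300,189), hinge line at about y=233, and foot-plate front corners at (42,93) and (308,87).

```bash
python3 -c "
from h import *
d=load('w2')
f=lambda u,v,z:((onz(d,u,v,z)-cap)@U).round(4)
print('cap top',f(58,187,.118));print('feet',f(42,93,.005),f(308,87,.005))
print('block top corners',f(22,101,.05),f(44,233,.05),f(310,233,.05),'knuckles',f(203,233,.053),f(282,232,.053))
for z in(.12,.13,.14,.15,.155):
  a,b=f(150,191,z),f(300,189,z);print(z,a,b,np.linalg.norm(a-b),'th',np.arcsin((z-.053)/.113))
for z in(.14,.15): print(proj(load('top0'),cap+U@np.array([-.004,.136,z])))
"
```

```text
cap top [0.0008 0.0078 0.118 ]
feet [-0.0688 -0.0614  0.005 ] [-0.0735  0.2054  0.005 ]
block top corners [-0.0619 -0.0536  0.05  ] [ 0.0643 -0.0561  0.05  ] [0.0634 0.2074 0.05  ] knuckles [0.0625 0.1032 0.053 ] [0.0613 0.18   0.053 ]
0.12 [0.0034 0.0793 0.12  ] [0.0017 0.1926 0.12  ] 0.11331275303336337 th 0.6346806121437315
0.13 [0.0008 0.0828 0.13  ] [-0.0008  0.192   0.13  ] 0.10921172098268574 th 0.7496955000521832
0.14 [-0.0017  0.0864  0.14  ] [-0.0033  0.1914  0.14  ] 0.10501218976861684 th 0.8787024650164366
0.15 [-0.0043  0.0899  0.15  ] [-0.0058  0.1908  0.15  ] 0.1009111490371604 th 1.0321562619916886
0.155 [-0.0056  0.0917  0.155 ] [-0.0071  0.1905  0.155 ] 0.09881138598360009 th 1.125899023533304
[261.99815276 224.47083629]
[261.85937484 223.79247944]
```

{"fn": "carry_out", "kwargs": {
  "motion": [
    {"fingers":0,"x":-0.15,"y":-0.31,"z":0.75,"ax":0,"ay":0,"az":0},
    {"fingers":0,"x":-0.15,"y":-0.31,"z":0.75,"ax":0,"ay":0,"az":0},
    {"fingers":0,"x":-0.15,"y":-0.31,"z":0.75,"ax":0,"ay":0,"az":0},
    {"fingers":0,"x":0,"y":0,"z":0.5,"ax":0,"ay":0,"az":0},
    {"fingers":0,"x":0.05,"y":0,"z":0.5,"ax":0,"ay":0,"az":0},
    {"fingers":0,"x":0.18,"y":0,"z":0.19,"ax":0,"ay":0,"az":0},
    {"fingers":0,"x":0.18,"y":0,"z":0.19,"ax":0,"ay":0,"az":0}
  ]
}}

```text
time: 2.53
tcp_pos: [0.5468, 0.0792, 0.1052]
orientation: [-0.0, -0.104, 0.995, 0.0]
contact_force: [1.8, 0.6, 0.3]
opening: 0.001
finger_force: 0.5
```

{"fn": "carry_out", "kwargs": {
  "motion": [
    {"fingers":0,"x":0.13,"y":0,"z":0.18,"ax":0,"ay":0,"az":0},
    {"fingers":0,"x":0.13,"y":0,"z":0.18,"ax":0,"ay":0,"az":0},
    {"fingers":0,"x":0.1,"y":0,"z":0.2,"ax":0,"ay":0,"az":0},
    {"fingers":0,"x":0.1,"y":0,"z":0.2,"ax":0,"ay":0,"az":0},
    {"fingers":0,"x":0.08,"y":0,"z":0.2,"ax":0,"ay":0,"az":0},
    {"fingers":0,"x":0.08,"y":0,"z":0.2,"ax":0,"ay":0,"az":0}
  ]
}}

```text
time: 3.03
tcp_pos: [0.5231, 0.0742, 0.0594]
orientation: [0.0, -0.105, 0.994, 0.0]
contact_force: [0.8, -1.4, 1.5]
opening: -0.0
finger_force: 0.4
```

```bash
python3 -c "
from h import *
rep();grab('side','s2')"
```

```text
t 3.0333 tcp [0.5231 0.0742 0.0594] unit [-0.0129  0.1388  0.0594] F [ 0.8 -1.4  1.5] q6 -1.74 op -0.0 ff 0.4
tool axes in unit [[-1.0, -0.002, 0.001], [-0.002, 1.0, -0.0], [-0.001, -0.0, -1.0]]
```

Contact is light and the flap is following. Continue down past z=0.054.

{"fn": "carry_out", "kwargs": {
  "motion": [
    {"fingers":0,"x":0.2,"y":0,"z":0.08,"ax":0,"ay":0,"az":0},
    {"fingers":0,"x":0.2,"y":0,"z":0.08,"ax":0,"ay":0,"az":0},
    {"fingers":0,"x":0,"y":0,"z":0.05,"ax":0,"ay":0,"az":0},
    {"fingers":0,"x":0,"y":0,"z":0.03,"ax":0,"ay":0,"az":0},
    {"fingers":0,"x":0,"y":0,"z":0,"ax":0,"ay":0,"az":0},
    {"fingers":0,"x":0,"y":0,"z":0,"ax":0,"ay":0,"az":0},
    {"fingers":0,"x":0,"y":0,"z":0,"ax":0,"ay":0,"az":0}
  ]
}}

```text
time: 3.67
tcp_pos: [0.5082, 0.0708, 0.0537]
orientation: [0.001, -0.105, 0.994, -0.0]
contact_force: [-6.7, -0.1, 19.3]
opening: 0.001
finger_force: 9.4
```

```bash
python3 -c "
from h import *
rep();d=grab('side','s3');cv2.imwrite('pics/s3c.png',cv2.resize(d['img'][150:290,210:350],None,fx=4,fy=4,interpolation=3))"
```

```text
t 3.6667 tcp [0.5082 0.0708 0.0537] unit [-0.0281  0.1386  0.0537] F [-6.7 -0.1 19.3] q6 -1.75 op 0.001 ff 9.4
tool axes in unit [[-1.0, -0.002, 0.001], [-0.002, 1.0, -0.0], [-0.001, -0.0, -1.0]]
```

View pics/s3c.png

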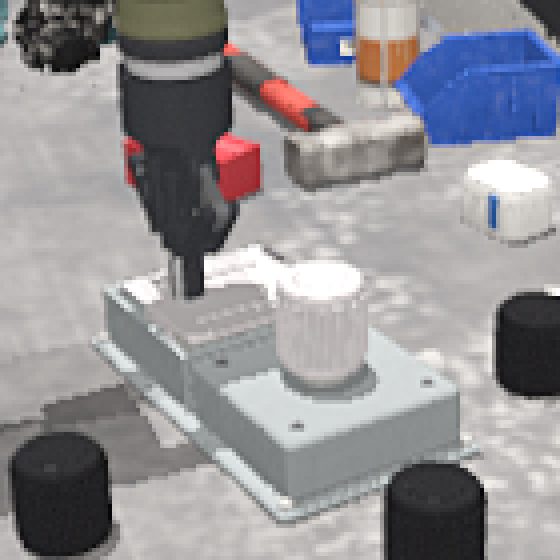

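The crop shows the flap plate flush with the block (tip on it at z=0.0537, as expected when shut). The cap is untouched, its top at crop (322,280). Next I lift and move over to the cap.

{"fn": "carry_out", "kwargs": {
  "motion": [
    {"fingers":0,"x":0,"y":0,"z":-0.3,"ax":0,"ay":0,"az":0},
    {"fingers":0,"x":0,"y":0,"z":-1,"ax":0,"ay":0,"az":0},
    {"fingers":0.5,"x":0,"y":0,"z":-1,"ax":0,"ay":0,"az":0},
    {"fingers":1,"x":0,"y":0,"z":-1,"ax":0,"ay":0,"az":0},
    {"fingers":1,"x":0,"y":-0.86,"z":-0.5,"ax":0,"ay":0,"az":0},
    {"fingers":1,"x":-0.17,"y":-0.86,"z":0,"ax":0,"ay":0,"az":0},
    {"fingers":1,"x":-0.17,"y":-0.86,"z":0,"ax":0,"ay":0,"az":0},
    {"fingers":1,"x":-0.17,"y":-0.86,"z":0,"ax":0,"ay":0,"az":0},
    {"fingers":1,"x":-0.17,"y":0,"z":0,"ax":0,"ay":0,"az":0},
    {"fingers":1,"x":0,"y":0,"z":0,"ax":0,"ay":0,"az":0}
  ]
}}

```text
time: 4.55
tcp_pos: [0.5632, -0.0593, 0.202]
orientation: [-0.0, -0.104, 0.995, 0.0]
contact_force: [-1.6, 0.3, -0.1]
opening: 1.001
finger_force: 0.0
```

```bash
python3 -c "
from h import *
s,M=rep();d=grab('wrist','w3')
print('cam in tool',(M.T@(d['cam_to_world'][:3,3]-s['tcp_pos'])).round(3),proj(d,cap+[0,0,.118]))
"
```

```text
t 4.55 tcp [ 0.5632 -0.0593  0.202 ] unit [-0.0013 -0.      0.202 ] F [-1.6  0.3 -0.1] q6 -1.98 op 1.001 ff 0.0
tool axes in unit [[-1.0, 0.001, -0.0], [0.001, 1.0, 0.0], [0.0, 0.0, -1.0]]
cam in tool [ 0.077  0.    -0.143] [277.84400085 221.51050926]
```

View pics/w3.png

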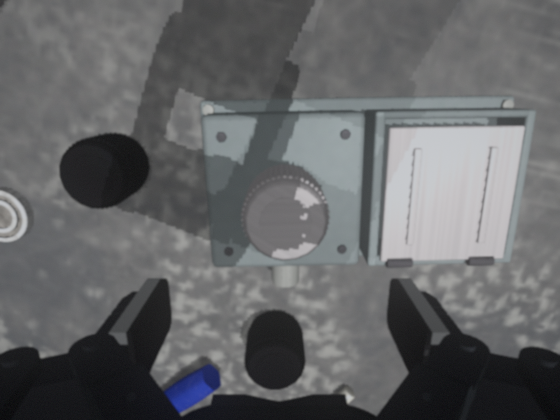

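The wrist view shows the flap shut flush at right. The cap top is a circle about (286,218), with pads at u≈168 and 390. The cap sits a few mm to the right of the pads' midline, so I'm fitting it more exactly.

```bash
python3 -c "
from h import *
from scipy.optimize import least_squares
def fit(d,c0,z=.118,r=.029,n=90):
    g=cv2.GaussianBlur(cv2.cvtColor(d['img'],cv2.COLOR_BGR2GRAY),(0,0),.8).astype(np.float32)
    # maximise summed gradient across projected circle, over centre
    th=np.linspace(0,2*np.pi,n,endpoint=False);best=[]
    for dx in np.arange(-.010,.0101,.0005):
        for dy in np.arange(-.010,.0101,.0005):
            c=np.array([c0[0]+dx,c0[1]+dy,z]);
            def samp(rr):
                P=np.array([proj(d,c+rr*np.array([np.cos(t),np.sin(t),0])) for t in th],np.float32)
                return cv2.remap(g,P[:,0].reshape(1,-1),P[:,1].reshape(1,-1),1)[0]
            e=np.abs(samp(r-.0015)-samp(r+.002));best.append((np.minimum(e,40).mean(),*((c-cap)@U)[:2].round(4)))
    best.sort(reverse=True);return best[:4]
for n in('w3','top0','side0'): print(n,fit(load(n),cap))
d=load('w3');f=lambda u,v,z:((onz(d,u,v,z)-cap)@U).round(4)
print([f(u,v,.05) for u,v in((221,136),(345,133),(229,251),(342,249))])
print(f(286,218,.118))
"
```

```text
w3 [(np.float32(20.326704), np.float64(-0.0027), np.float64(0.0042)), (np.float32(20.303375), np.float64(-0.0028), np.float64(0.0037)), (np.float32(20.240614), np.float64(-0.0023), np.float64(0.0036)), (np.float32(20.117882), np.float64(-0.0022), np.float64(0.004))]
top0 [(np.float32(23.469488), np.float64(0.0002), np.float64(0.0056)), (np.float32(23.385807), np.float64(0.0003), np.float64(0.0061)), (np.float32(23.380241), np.float64(-0.0003), np.float64(0.0057)), (np.float32(23.332205), np.float64(0.0001), np.float64(0.0051))]
side0 [(np.float32(22.481771), np.float64(-0.0015), np.float64(0.0003)), (np.float32(22.441874), np.float64(-0.0016), np.float64(-0.0002)), (np.float32(22.406727), np.float64(-0.0022), np.float64(-0.0006)), (np.float32(22.405556), np.float64(-0.0021), np.float64(-0.0001))]
[array([-0.0469, -0.0441,  0.05  ]), array([-0.0491,  0.0522,  0.05  ]), array([ 0.0499, -0.0419,  0.05  ]), array([0.0483, 0.0545, 0.05  ])]
[-0.0024  0.0052  0.118 ]
```

{"fn": "carry_out", "kwargs": {
  "motion": [
    {"fingers":1,"x":0,"y":0.11,"z":0.7,"ax":0,"ay":0,"az":0},
    {"fingers":1,"x":0,"y":0,"z":0.8,"ax":0,"ay":0,"az":0},
    {"fingers":1,"x":0,"y":0,"z":0.8,"ax":0,"ay":0,"az":0},
    {"fingers":1,"x":0,"y":0,"z":0.75,"ax":0,"ay":0,"az":0},
    {"fingers":1,"x":0,"y":0,"z":0,"ax":0,"ay":0,"az":0},
    {"fingers":0,"x":0,"y":0,"z":0,"ax":0,"ay":0,"az":0},
    {"fingers":0,"x":0,"y":0,"z":0,"ax":0,"ay":0,"az":0},
    {"fingers":0,"x":0,"y":0,"z":0,"ax":0,"ay":0,"az":0},
    {"fingers":0,"x":0,"y":0,"z":0,"ax":0,"ay":0,"az":0},
    {"fingers":0,"x":0,"y":0,"z":0,"ax":0,"ay":0,"az":0}
  ],
  "squeeze": 40
}}

```text
time: 5.43
tcp_pos: [0.5639, -0.054, 0.083]
orientation: [0.002, -0.105, 0.994, -0.001]
contact_force: [0.7, 0.9, 4.9]
opening: 0.666
finger_force: 44.1
```

```bash
python3 -c "
from h import *
s,M=rep();print(s['moment'].round(2),'F unit',(s['contact_force']@U).round(1))"
```

```text
t 5.4333 tcp [ 0.5639 -0.054   0.083 ] unit [0.0004 0.005  0.083 ] F [0.7 0.9 4.9] q6 -1.97 op 0.666 ff 44.1
tool axes in unit [[-1.0, -0.002, 0.005], [-0.002, 1.0, -0.002], [-0.005, -0.002, -1.0]]
[ 0.   -0.03  0.05] F unit [0.8 0.7 4.9]
```

{"fn": "carry_out", "kwargs": {
  "motion": [
    {"fingers":0,"x":0,"y":0,"z":0.07,"ax":0,"ay":0,"az":0},
    {"fingers":0,"x":0,"y":0,"z":0,"ax":0,"ay":0,"az":3},
    {"fingers":0,"x":0,"y":0,"z":0,"ax":0,"ay":0,"az":3},
    {"fingers":0,"x":0,"y":0,"z":0,"ax":0,"ay":0,"az":3},
    {"fingers":0,"x":0,"y":0,"z":0,"ax":0,"ay":0,"az":3},
    {"fingers":0,"x":0,"y":0,"z":0,"ax":0,"ay":0,"az":3},
    {"fingers":0,"x":0,"y":0,"z":0,"ax":0,"ay":0,"az":3},
    {"fingers":0,"x":0,"y":0,"z":0,"ax":0,"ay":0,"az":0}
  ],
  "squeeze": 50
}}

```text
time: 6.1
tcp_pos: [0.5634, -0.0541, 0.0791]
orientation: [0.002, 0.052, 0.999, -0.0]
contact_force: [1.4, 0.1, 1.9]
opening: 0.668
finger_force: 52.7
```

{"fn": "carry_out", "kwargs": {
  "motion": [
    {"fingers":0,"x":0,"y":0,"z":0,"ax":0,"ay":0,"az":2},
    {"fingers":0,"x":0,"y":0,"z":0,"ax":0,"ay":0,"az":2},
    {"fingers":0,"x":0,"y":0,"z":0,"ax":0,"ay":0,"az":2},
    {"fingers":0,"x":0,"y":0,"z":0,"ax":0,"ay":0,"az":2},
    {"fingers":0,"x":0,"y":0,"z":0,"ax":0,"ay":0,"az":0},
    {"fingers":0,"x":0,"y":0,"z":0,"ax":0,"ay":0,"az":0}
  ]
}}

```text
time: 6.6
tcp_pos: [0.5628, -0.0538, 0.0783]
orientation: [0.001, 0.12, 0.993, 0.0]
contact_force: [1.9, 1.0, 2.1]
opening: 0.665
finger_force: 52.7
```

```bash
python3 -c "
from h import *
s,M=rep();print(s['moment'].round(2),'F unit',(s['contact_force']@U).round(1))"
```

```text
t 6.6 tcp [ 0.5628 -0.0538  0.0783] unit [-0.0006  0.0054  0.0783] F [1.9 1.  2.1] q6 -1.52 op 0.665 ff 52.7
tool axes in unit [[-0.9, 0.435, 0.002], [0.435, 0.9, -0.001], [-0.002, 0.0, -1.0]]
[ 0.06 -0.18 -0.04] F unit [2.1 0.5 2.1]
```

{"fn": "carry_out", "kwargs": {
  "motion": [
    {"fingers":0,"x":0,"y":0,"z":0.1,"ax":0,"ay":0,"az":0},
    {"fingers":0,"x":0,"y":0,"z":0,"ax":0,"ay":0,"az":0},
    {"fingers":0,"x":0,"y":0,"z":0,"ax":0,"ay":0,"az":0}
  ]
}}

```text
time: 6.85
tcp_pos: [0.5627, -0.0539, 0.0739]
orientation: [0.001, 0.121, 0.993, 0.0]
contact_force: [1.7, 1.0, 5.3]
opening: 0.667
finger_force: 53.0
```

```bash
python3 -c "
from h import *
s,M=rep();d=grab('side','s5');cv2.imwrite('pics/s5c.png',cv2.resize(d['img'][170:290,230:350],None,fx=5,fy=5,interpolation=3))"
```

```text
t 6.85 tcp [ 0.5627 -0.0539  0.0739] unit [-0.0007  0.0054  0.0739] F [1.7 1.  5.3] q6 -1.52 op 0.667 ff 53.0
tool axes in unit [[-0.9, 0.436, 0.002], [0.436, 0.9, -0.001], [-0.002, 0.0, -1.0]]
```

View pics/s5c.png

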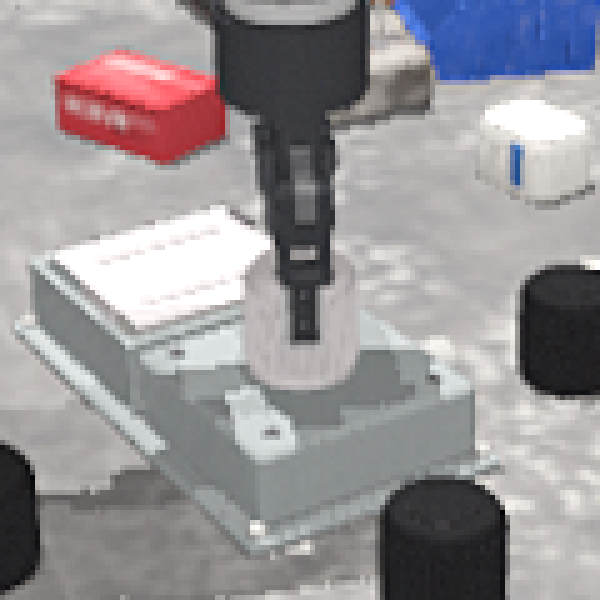

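The side crop shows the cap gripped and upright, sitting lower on the block (bottom edge at about (300,388)). The low upward force, 5 N after 9 mm of travel, fits the spring rather than the pins. Pushing home.

{"fn": "carry_out", "kwargs": {
  "motion": [
    {"fingers":0,"x":0,"y":0,"z":0.05,"ax":0,"ay":0,"az":0},
    {"fingers":0,"x":0,"y":0,"z":0.05,"ax":0,"ay":0,"az":0},
    {"fingers":0,"x":0,"y":0,"z":0.05,"ax":0,"ay":0,"az":0},
    {"fingers":0,"x":0,"y":0,"z":0.05,"ax":0,"ay":0,"az":0},
    {"fingers":0,"x":0,"y":0,"z":0,"ax":0,"ay":0,"az":0},
    {"fingers":0,"x":0,"y":0,"z":0,"ax":0,"ay":0,"az":0},
    {"fingers":0,"x":0,"y":0,"z":0,"ax":0,"ay":0,"az":0}
  ],
  "squeeze": 60
}}

```text
time: 7.48
tcp_pos: [0.5628, -0.0539, 0.0713]
orientation: [-0.0, 0.121, 0.993, -0.0]
contact_force: [-15.3, 3.3, 33.0]
opening: 0.669
finger_force: 67.5
```

```bash
python3 -c "
from h import *
s,M=rep();print(s['moment'].round(2))
d=grab('side','s6');a=load('side0')
b=lambda i:i[195:265,260:325]
c=np.hstack([cv2.resize(b(i),None,fx=6,fy=6,interpolation=3) for i in(a['img'],d['img'])]);cv2.imwrite('pics/cmp.png',c)
for z in(.05,.062): print(z,[proj(d,np.array([.5627,-.0539,z+h])+[0,0,0]).round(1) for h in(0,.056)])"
```

```text
t 7.4833 tcp [ 0.5628 -0.0539  0.0713] unit [-0.0006  0.0054  0.0713] F [-15.3   3.3  33. ] q6 -1.52 op 0.669 ff 67.5
tool axes in unit [[-0.9, 0.436, -0.0], [0.436, 0.9, -0.0], [0.0, -0.0, -1.0]]
[0.4  2.38 0.  ]
0.05 [array([289.5, 242.4]), array([289. , 222.9])]
0.062 [array([289.4, 238.3]), array([288.9, 218.6])]
```

View pics/cmp.png

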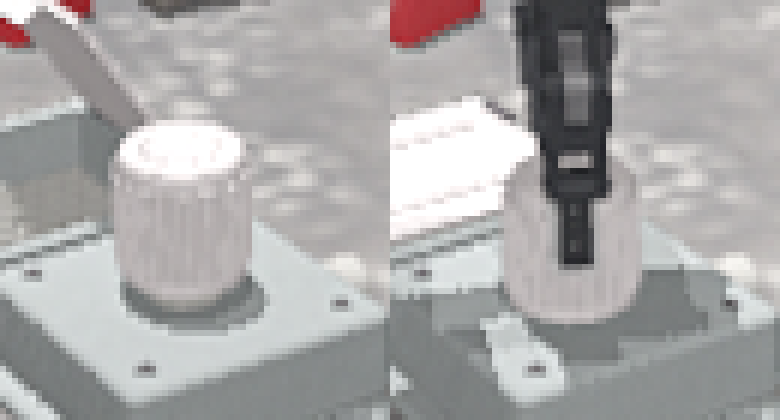

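The cap's top has dropped by about 3–4 px and its rim sits on the block. The hard stop at z=0.0713 is 12 mm below the start. I'll ease the push a little and hand in.

{"fn": "carry_out", "kwargs": {
  "motion": [
    {"fingers":0,"x":0,"y":0,"z":-0.03,"ax":0,"ay":0,"az":0},
    {"fingers":0,"x":0,"y":0,"z":0,"ax":0,"ay":0,"az":0},
    {"fingers":0,"x":0,"y":0,"z":0,"ax":0,"ay":0,"az":0},
    {"fingers":0,"x":0,"y":0,"z":0,"ax":0,"ay":0,"az":0},
    {"fingers":0,"x":0,"y":0,"z":0,"ax":0,"ay":0,"az":0}
  ]
}}

```text
time: 7.95
tcp_pos: [0.5628, -0.0539, 0.0713]
orientation: [0.0, 0.121, 0.993, -0.0]
contact_force: [-11.3, 2.5, 26.9]
opening: 0.663
finger_force: 66.8
```

```bash
python3 -c "
from h import *
print(manip.job_done());rep()"
```

```text
the job is handed in; nothing more can be done
None
the job is handed in; nothing more can be done
```

I swung the flap shut, then turned the cap clockwise about 26° until it slipped over the pins. I pushed it down about 12 mm to a hard stop on the block and handed the job in at about 8 s, still gripping it and pressing with about 27 N; no verdict came back.

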